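# Clear the paint box lid and hold it half open

## Robot

A 6-joint arm with a two-finger parallel gripper is mounted at the origin on a cart in front of the work surface, level with it; the furniture and walls round the work are solid. World frame = base frame: x ahead of the robot, y to its left, z up, the work surface at z = 0. Lengths are in m, angles in rad, forces in N, time in s.
With the tool pointing down it reaches from about 0.35 to 0.725 m from the base axis. Payload 4.3 kg.
Tool frame: the origin (TCP) lies midway between the tips of the shut fingers; the grasp point (between the pads) lies 19 mm behind it; z points along the fingers, y is the line along which they close (so a half turn about z gives the same grasp; the last joint's range is limited). The gripper opens to 85 mm and grips with 20 to 120 N. Pads are 22 mm wide; open, the fingers measure 114 mm over their backs; the gripper's body (76 mm by 85 mm) begins 54 mm behind the grasp point. The pads swing forward as they close: fully open they stand 13 mm farther back than shut.
Start: joints at [-1.287, 0.377, 0.081, 1.274, 0, 1.46], TCP at [0.221, -0.531, 0.231] pointing down, gripper open.
Joint ranges: [-2.72, 2.72], [-0.84, 1.66], [-1.02, 1.22], [-1.77, 2.12], [-1.37, 1.28], [-3.14, 3.14]. Speed limits (rad/s): [2.57, 2.57, 3.14, 3.14, 3.14, 3.14].

## Interface

Orientations are given as a 3x3 rotation matrix whose columns are the frame's x, y, z axes.
In Python, from station import get_obs, read_camera, hand_in gives the robot as it stands.
- The arm moves only by the shell command python3 -m crank 'ROWS' [OPENING] [FORCE]. ROWS is a JSON object whose one key "rows" holds a list of rows, each a list of 6 numbers: the shift along the world's x, y, z in units of 30 mm (1.0 is 30 mm), then the turn, a rotation vector about the world's x, y, z in degrees. A call has 1 to 10 rows; each row shifts and turns the commanded pose from where the row before left it; what a row does not reach is not made up. A row lasts 1/12 s, in which the tool goes at most 41.7 mm and 7.16 degrees, less where a joint would pass 70% of its speed; a pose out of reach is approached as far as the arm can. A call is refused whole if a number of a shift passes 1 or a number of a turn 7.16, either way. A call with a gripper value outside its range is refused whole. OPENING is the finger opening in mm, from 0 to 85.4, set as the call begins (- or left out, the last holds). The fingers move at their own pace and stop on an object; FORCE is the grip in N (left out, the last holds). Time passes only in rows, so rows that do not move let the fingers close. It gives the time, the measured TCP pose, the force, the opening and the grip force at its end, in the units of the state.
- get_obs(): the state, without advancing time (a new reading comes with each control period).
- read_camera(name): name is "side" or "top" or "wrist"; returns a dict with "frame" (480x640x3 uint8, blue, green, red), "intrinsics" (3x3 intrinsics, pixels), "R" (3x3) and "t" (3): a world point X has camera coordinates R X + t. Camera axes: x right, y down, z forward; pixel columns grow to the right and rows downward; lengths in m; the calibration is good to about 2 mm. A picture is of the moment at which its call begins. There is no depth.
- hand_in(): hands the job in; it is judged then, once.
The state is a dict: "clock": time; "joint_positions": joint angles; "qd": joint speeds; "effort": joint torques, N m; "eef_pos": TCP position; "eef_rot": TCP orientation; "force": force on the tool from outside, world axes, zero at the start; "moment": the same for the moment, N m; "grip_width": finger opening in m; "grasp_force": force on a finger pad.
Only numpy, scipy, OpenCV 4.12 (cv2) and the standard library are available. Lean on these libraries where they do the work, as an engineer would, in place of code of your own. Each camera call takes 0.05 s, during which the arm holds its last target. There are 200 camera calls.

## Task

A screwdriver has been left in the shallow tray on the lid of the shut wooden paint box in front of you: lift it out and lay it down on the bench top beside the box, clear of the box. Then take the steel pull on the front of the lid, raise the lid to 45 degrees and finish holding it there still by the pull, so that a workmate can look inside; the lid falls shut if let go, so do not let it drop. Leave the blue tub, the cork sanding block and the roll of masking tape at either side of the box where they stand.

Things in the scene. Friction and masses are not known exactly. Their poses are not given: they have to be found in the camera images.
- paint_box: flat wooden paint box fixed to the bench, 202 (x) x 300 (y) x 73 mm, lid shut (base 50, lid 23). Origin: centre of its underside, on the bench; -x is the front and faces the robot (turned up to 0.25 rad). Strips 6 mm thick, 18 mm high on the lid's flat top (73 mm up) make an open tray, centred, 160 (x) x 230 mm (y) inside
- paint_box_lid (a joint): lid hinge along the box's rear edge: 0 shut, grows as the front of the lid goes up and back; 0.785 is 45 degrees, stop at 1.88. No spring, hardly any friction: let go below upright, it falls shut. The lid weighs about 0.3 kg with tray and pull
- lid_hinge (a point): point on the lid's hinge axis, middle of its length: 101 mm behind the box's origin (+x of the box) and 50 mm above the bench; the axis runs along the box's y
- pull_mid (a point): middle of the pull's grip bar: round, 10 mm diameter, 100 mm long along the box's y, 46 mm clear of the lid's front face. Lid shut: 152 mm in front of the box's origin, 60 mm up. Turns with the lid: 253 mm in front of the hinge axis and 10 mm above it when shut. Can be pinched from above, fingers in front of and behind it; it can turn between the fingers as the lid rises
- driver_b: screwdriver lying in the tray, 173 mm long along its y, about 0.1 kg. Yellow six-sided handle, 24 wide, 22 mm high, from y = -6 to +86 mm; shank of 6 mm diameter from y = -86 to -6, 11 mm above the underside. Origin: middle of its length, on the underside. The handle points left (the box's y, within 0.3 rad); balance point 35 mm from the origin towards the handle
- blue_tub: bystander: blue plastic tub, 76 mm across, 98 mm high, upright on the bench to the left of the box; origin centre of its underside
- sanding_block: bystander: cork sanding block 60 x 100 x 30 mm, lying on the bench to the right of the box; origin centre of its underside
- masking_tape: bystander: roll of masking tape, 103 mm across, 25 mm high, lying on the bench to the left of the box; origin centre of its underside
- lid_pull: the lid's pull: a bow of round steel bar on the lid's front, its two legs 110 mm apart at the ends of the grip bar. Its origin is of no use: take point pull_mid

How it is judged:
By the outcome, as a careful person would: the job done as asked, in the order asked, and still so for the second after the job is handed in, while the arm keeps its last pose, push and grip.
It also fails if it takes over 64 s, if anything falls off the work surface, if the arm or the gripper's body presses on something with over 40 N, if the wrist force passes 120 N, or if a joint passes its speed limit or range.

## Working session

There is one attempt and no reset: what is moved stays moved. The work goes in short steps, Python scripts to look and compute and a shell command to move; the robot and the scene stay as the last step left them, time stands still between calls to the robot, and variables do not carry over. Pictures are saved under pics/ and viewed, at most 10 in all, crops included, and the job is handed in when it is done.

```bash
mkdir -p pics; ls; python3 - <<'E'
from station import *
import cv2
o=get_obs();print(o['clock'],o['eef_pos'],o['eef_rot'],o['grip_width'])
for n in('top','side'):
    c=read_camera(n);cv2.imwrite(f'pics/{n}0.png',c['frame']);print(n,c['intrinsics'],c['R'],c['t'])
E
```

```text
pics
0.0 [ 0.22044455 -0.53034451  0.23035028] [[ 9.23456043e-01  3.83703791e-01 -5.81250788e-04]
 [ 3.83704165e-01 -9.23453937e-01  1.98478508e-03]
 [ 2.24811230e-04 -2.05589012e-03 -9.99997861e-01]] 0.0853785017124203
top [[601.42561689   0.         322.29129497]
 [  0.         601.42561689 243.4008017 ]
 [  0.           0.           1.        ]] [[-0.00936722 -0.99987628 -0.01263665]
 [-0.99517841  0.01055558 -0.09751165]
 [ 0.09763297  0.01166231 -0.99515416]] [0.01055795 0.58297944 1.60023321]
side [[447.27134178   0.         317.6471272 ]
 [  0.         447.27134178 236.93655231]
 [  0.           0.           1.        ]] [[ 0.99657634 -0.08061492  0.01835323]
 [-0.03305174 -0.59193271 -0.80530942]
 [ 0.07578384  0.8019457  -0.59257059]] [-0.596992    0.06503974  1.25194978]
```

View pics/top0.png

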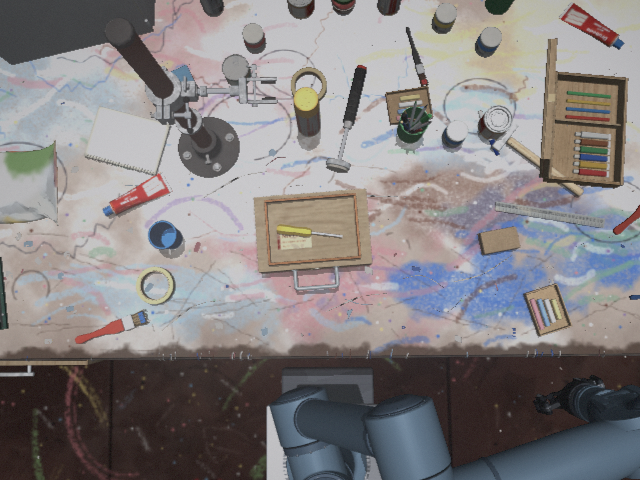

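View pics/side0.png

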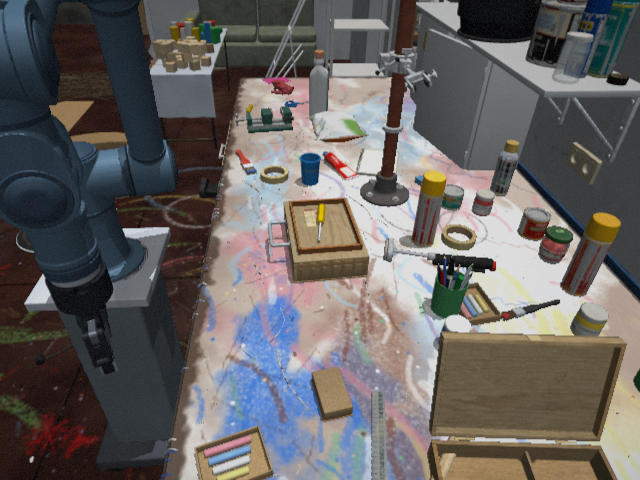

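The top view shows the box lid with corners near (254,197), (368,187), (374,264) and (259,272). The pull bar runs along about (296..338, 288), and the driver's handle lies at (277..310, 231) with its shank tip at (342,236). The tub is at (165,237), the tape at (156,286) and the block at (500,240).

```bash
cat > h.py <<'E'
import numpy as np,cv2
from station import *
def ray(c,uv):
    d=np.linalg.inv(c['intrinsics'])@np.array([uv[0],uv[1],1.]);R=np.array(c['R']);return -R.T@np.array(c['t']),R.T@d
def plane(c,uv,z):
    o,d=ray(c,uv);return o+d*(z-o[2])/d[2]
def proj(c,X):
    p=np.array(c['intrinsics'])@(np.array(c['R'])@np.array(X)+c['t']);return p[:2]/p[2]
def tri(a,ua,b,ub):
    o1,d1=ray(a,ua);o2,d2=ray(b,ub);s=np.linalg.lstsq(np.c_[d1,-d2],o2-o1,rcond=None)[0]
    p,q=o1+d1*s[0],o2+d2*s[1];return (p+q)/2,np.linalg.norm(p-q)
E
python3 - <<'E'
from h import *
c=read_camera('top');s=read_camera('side')
for n,k,z,(x0,y0,x1,y1) in(('top',c,.084,(262,200,360,265)),('side',s,.084,(300,195,345,250))):
    hsv=cv2.cvtColor(k['frame'],cv2.COLOR_BGR2HSV);m=cv2.inRange(hsv,(22,150,110),(34,255,255));w=np.zeros_like(m);w[y0:y1,x0:x1]=m[y0:y1,x0:x1]
    v,u=np.nonzero(w);P=np.array([plane(k,(a,b),z) for a,b in zip(u,v)])[:,:2];r=cv2.minAreaRect(P.astype(np.float32)*1000);print(n,len(u),r)
for uv in((254,197),(368,187),(374,263),(259,272)):print(plane(c,uv,.073))
a=cv2.resize(c['frame'][180:300,245:385],None,fx=5,fy=5,interpolation=cv2.INTER_CUBIC)[:600]
cv2.imwrite('pics/topz.png',a)
E
```

```text
Traceback (most recent call last):
IndexError: too many indices for array: array is 1-dimensional, but 2 were indexed
```

```bash
python3 - <<'E'
from h import *
c=read_camera('top');s=read_camera('side')
a=cv2.resize(c['frame'][180:300,245:385],None,fx=5,fy=5,interpolation=cv2.INTER_CUBIC)[:600]
cv2.imwrite('pics/topz.png',a)
for uv in((254,197),(368,187),(374,263),(259,272)):print(plane(c,uv,.073))
for n,k,z,(x0,y0,x1,y1) in(('top',c,.084,(262,200,360,265)),('side',s,.084,(300,195,345,250))):
    hsv=cv2.cvtColor(k['frame'],cv2.COLOR_BGR2HSV);m=cv2.inRange(hsv,(20,165,80),(36,255,255));w=np.zeros_like(m);w[y0:y1,x0:x1]=m[y0:y1,x0:x1]
    v,u=np.nonzero(w);print(n,len(u))
    if n=='top':print(hsv[231,280:312:6])
    else: print(hsv[208:222:3,321])
    if len(u)==0:continue
    P=np.array([plane(k,(a,b),z) for a,b in zip(u,v)])[:,:2];print(cv2.minAreaRect(P.astype(np.float32)*1000))
E
```

```text
[0.70453471 0.18456977 0.073     ]
[ 0.72790875 -0.11859129  0.073     ]
[ 0.52561001 -0.1309222   0.073     ]
[0.50502209 0.17108108 0.073     ]
top 0
[[ 23 114 132]
 [ 29 120 177]
 [ 29 120 196]
 [ 29 119 197]
 [ 30 122 198]
 [ 28 126 186]]
side 143
[[ 25 253 221]
 [ 25 245 219]
 [ 26 248 222]
 [ 26 255 223]
 [ 26 247 186]]
((613.4744262695312, 81.73406982421875), (108.14375305175781, 22.88392448425293), 81.50934600830078)
```

View pics/topz.png

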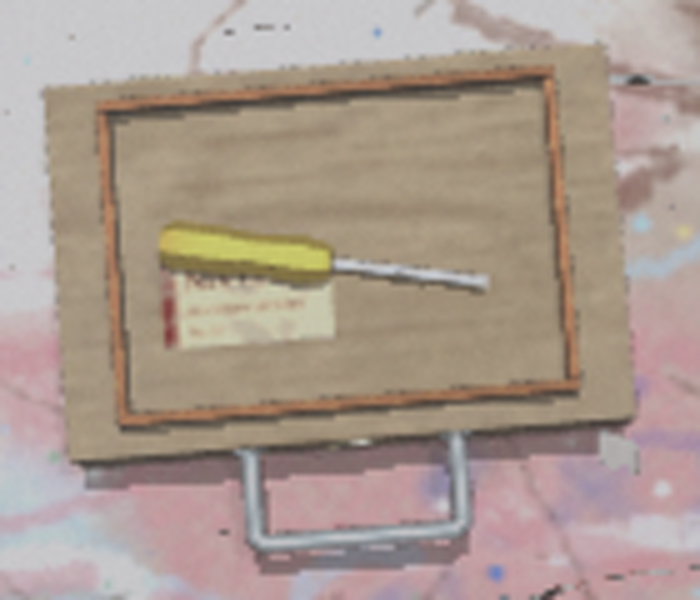

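The crop shows lid corners at px (254,198), (366,189), (372,263.6) and (260,272.4). The pull bar's mid is at (317,287). The driver's handle runs from (277.4,228.4) to (311,232), with the shank tip at (342.4,236.6).

```bash
python3 - <<'E'
from h import *
c=read_camera('top');s=read_camera('side')
z=lambda x,y:(245+(x-2)/5,180+(y-2)/5)
P=np.array([plane(c,z(*q),.073) for q in((45,90),(605,45),(635,418),(75,462))])[:,:2]
M=np.array([[.101,.15],[.101,-.15],[-.101,-.15],[-.101,.15]])
A,B=M,P-P.mean(0);th=np.arctan2((A[:,0]*B[:,1]-A[:,1]*B[:,0]).sum(),(A*B).sum());o=P.mean(0)
Rz=np.array([[np.cos(th),-np.sin(th)],[np.sin(th),np.cos(th)]])
print('box',o,th,'res mm',1000*(P-o-M@Rz.T))
a,b=[plane(c,z(*q),.065) for q in((258,544),(463,528))];print('pull',(a+b)/2,a-b,'pred',o+Rz@[-.152,0])
T=[plane(c,z(*q),.084)[:2] for q in((162,245),(330,258),(487,283))];print('driver handle end, neck, tip',T)
d=T[0]-T[2];L=np.linalg.norm(d);d/=L;print('len',L,'yaw',np.arctan2(-d[0],d[1]),'origin',(T[0]+T[2])/2,'bal',(T[0]+T[2])/2+.035*d)
print('hinge',o+Rz@[.101,0])
# side check
hsv=cv2.cvtColor(s['frame'],cv2.COLOR_BGR2HSV);m=cv2.inRange(hsv,(20,165,80),(36,255,255))[195:250,300:345];v,u=np.nonzero(m)
print('side handle px',u.mean()+300,v.mean()+195,'pred',proj(s,list((T[0]+T[2])/2+.04*d)+[.086]))
print('pull pred side',[proj(s,list(o+Rz@[-.152,y])+[.06]) for y in(-.05,.05)])
for n,uv,zz in(('tub',(165,237),.098),('tape',(156,286),.025),('block',(500,240),.03)):print(n,plane(c,uv,zz))
E
```

```text
box [0.61419094 0.0295895 ] 0.0699132606647227 res mm [[-1.53327543 -0.64692902]
 [-1.74645158  0.83602082]
 [ 1.23264553  2.47467335]
 [ 2.04708148 -2.66376515]]
pull [0.46499567 0.02009238 0.065     ] [-0.0073487   0.10787849  0.        ] pred [0.46256227 0.01897134]
driver handle end, neck, tip [array([0.61790536, 0.1225873 ]), array([0.61007724, 0.03443412]), array([ 0.59600748, -0.04768129])]
len 0.1716709357543088 yaw -0.12790579969877328 origin [0.60695642 0.037453  ] bal [0.61142093 0.07216709]
hinge [0.71494421 0.03664499]
side handle px 320.9785714285714 212.82142857142858 pred [320.49362168 212.98822032]
pull pred side [array([270.64273392, 244.08594966]), array([268.36529975, 223.51362399])]
tub [0.5973308  0.41329257 0.098     ]
tape [0.4724031  0.45567312 0.025     ]
block [ 0.58704654 -0.47469258  0.03      ]
```

```bash
python3 -m crank '{"rows":[[0.43,0.67,0,0,0,2],[0.43,0.67,0,0,0,2],[0.43,0.67,0,0,0,2],[0.43,0.67,0,0,0,2],[0.43,0.67,0,0,0,2],[0.43,0.67,0,0,0,2],[0.43,0.67,0,0,0,2],[0.43,0.67,0,0,0,2],[0.43,0.67,0,0,0,2],[0.43,0.67,0,0,0,2]]}' 56 40
python3 -m crank '{"rows":[[0.43,0.67,0,0,0,2],[0.43,0.67,0,0,0,2],[0.43,0.67,0,0,0,2],[0.43,0.67,0,0,0,2],[0.43,0.67,0,0,0,2],[0.43,0.67,0,0,0,2],[0.43,0.67,0,0,0,2],[0.43,0.67,0,0,0,2],[0.43,0.67,0,0,0,2],[0.43,0.67,0,0,0,2]]}'
python3 -m crank '{"rows":[[0.43,0.67,0,0,0,2],[0.43,0.67,0,0,0,2],[0.43,0.67,0,0,0,2],[0.43,0.67,0,0,0,2],[0.43,0.67,0,0,0,2],[0.43,0.67,0,0,0,2],[0.43,0.67,0,0,0,2],[0.43,0.67,0,0,0,2],[0.43,0.67,0,0,0,2],[0,0,0,0,0,0]]}'
```

```text
clock: 1.23
eef_pos: [0.3501, -0.329, 0.2314]
eef_rot: [[0.735, 0.678, 0.0], [0.678, -0.735, -0.0], [-0.0, 0.0, -1.0]]
force: [0.2, -1.1, 0.3]
grip_width: 0.0563
grasp_force: 0.0
clock: 2.07
eef_pos: [0.4792, -0.1279, 0.2314]
eef_rot: [[0.459, 0.888, 0.0], [0.888, -0.459, -0.0], [-0.0, 0.0, -1.0]]
force: [-0.3, -0.5, 0.7]
grip_width: 0.0558
grasp_force: 0.0
clock: 2.9
eef_pos: [0.5964, 0.0552, 0.2309]
eef_rot: [[0.159, 0.987, 0.001], [0.987, -0.159, 0.002], [0.002, 0.001, -1.0]]
force: [0.4, 0.1, 0.6]
grip_width: 0.056
grasp_force: 0.0
```

```bash
python3 -m crank '{"rows":[[0.25,0.3,-0.2,0,0,1],[0.25,0.27,-0.4,0,0,1],[0,0,-0.7,0,0,0],[0,0,-0.7,0,0,0],[0,0,-0.7,0,0,0],[0,0,-0.6,0,0,0],[0,0,-0.4,0,0,0],[0,0,-0.2,0,0,0],[0,0,0,0,0,0]]}'
python3 - <<'E'
from h import *
c=read_camera('side');cv2.imwrite('pics/s1.png',cv2.resize(c['frame'][130:290,230:420],None,fx=3,fy=3))
E
```

```text
clock: 3.65
eef_pos: [0.608, 0.0687, 0.1118]
eef_rot: [[0.13, 0.992, -0.004], [0.992, -0.13, -0.0], [-0.001, -0.004, -1.0]]
force: [-0.8, 0.2, -0.2]
grip_width: 0.0562
grasp_force: 0.0
```

View pics/s1.png

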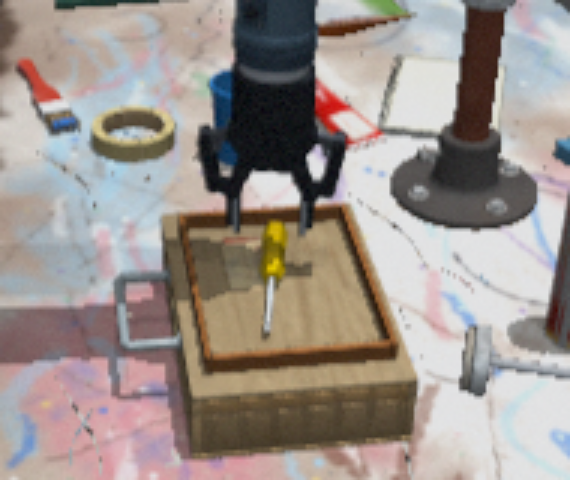

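The side view shows the fingers at about (234,225) and (307,225) in the crop, straddling the yellow handle at (274,245). I'll go on down and close.

```bash
python3 -m crank '{"rows":[[0.1,0.1,-0.4,0,0,0],[0,0,-0.4,0,0,0],[0,0,-0.25,0,0,0],[0,0,-0.13,0,0,0],[0,0,0,0,0,0]]}'
python3 -m crank '{"rows":[[0,0,0,0,0,0],[0,0,0,0,0,0],[0,0,0,0,0,0],[0,0,0,0,0,0],[0,0,0,0,0,0],[0,0,0,0,0,0]]}' 5 50
```

```text
clock: 4.12
eef_pos: [0.6122, 0.0721, 0.078]
eef_rot: [[0.129, 0.992, -0.001], [0.992, -0.129, -0.0], [-0.0, -0.001, -1.0]]
force: [-0.5, 0.1, -0.3]
grip_width: 0.0561
grasp_force: 0.0
clock: 4.62
eef_pos: [0.6135, 0.072, 0.08]
eef_rot: [[0.13, 0.992, 0.002], [0.992, -0.13, 0.0], [0.0, 0.002, -1.0]]
force: [-0.5, -0.1, 5.1]
grip_width: 0.0218
grasp_force: 49.1
```

```bash
python3 -m crank '{"rows":[[0,0,0.2,0,0,0],[0,0,0.3,0,0,0],[0,0,0.5,0,0,0],[0,0,0.6,0,0,0],[0,0,0.6,0,0,0],[0,0,0.6,0,0,0],[0,0,0.4,0,0,0],[0,0,0,0,0,0]]}'
python3 - <<'E'
from h import *
c=read_camera('side');cv2.imwrite('pics/s2.png',cv2.resize(c['frame'][90:290,230:420],None,fx=3,fy=3))
E
```

```text
clock: 5.28
eef_pos: [0.6146, 0.072, 0.1786]
eef_rot: [[0.129, 0.992, 0.006], [0.992, -0.129, 0.0], [0.001, 0.006, -1.0]]
force: [-0.3, 0.4, -0.2]
grip_width: 0.022
grasp_force: 49.1
```

View pics/s2.png

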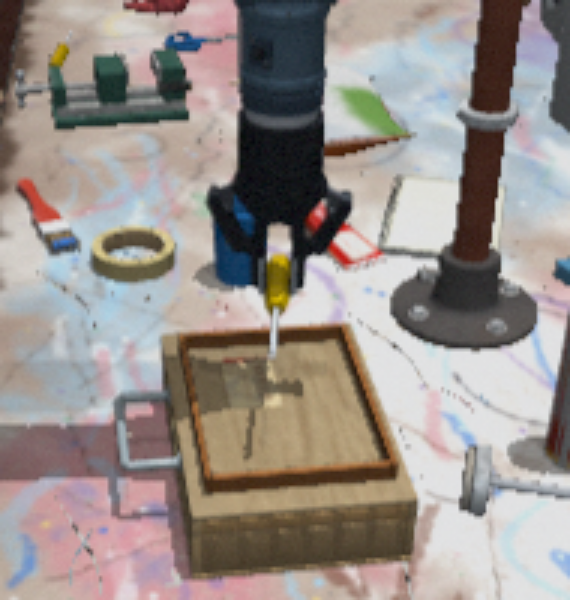

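The driver hangs level in the fingers, with the handle at about (278,285) in the crop, clear of the tray. I'll carry it to the right of the box.

```bash
python3 -m crank '{"rows":[[-0.1,-0.3,0,0,0,0],[-0.24,-0.67,0,0,0,0],[-0.24,-0.67,0,0,0,0],[-0.24,-0.67,0,0,0,0],[-0.24,-0.67,0,0,0,0],[-0.24,-0.67,0,0,0,0],[-0.24,-0.67,0,0,0,0],[-0.24,-0.67,0,0,0,0],[-0.24,-0.67,0,0,0,0],[-0.24,-0.67,0,0,0,0]]}'
python3 -m crank '{"rows":[[-0.24,-0.67,0,0,0,0],[-0.24,-0.67,0,0,0,0],[-0.24,-0.67,0,0,0,0],[-0.24,-0.67,0,0,0,0],[-0.24,-0.67,0,0,0,0],[-0.24,-0.67,0,0,0,0],[-0.1,-0.4,-0.3,0,0,0],[0,0,-0.7,0,0,0],[0,0,-0.8,0,0,0],[0,0,-0.8,0,0,0]]}'
python3 -m crank '{"rows":[[0,0,-0.8,0,0,0],[0,0,-0.6,0,0,0],[0,0,-0.4,0,0,0],[0,0,-0.2,0,0,0],[0,0,0,0,0,0]]}'
python3 - <<'E'
from h import *
c=read_camera('side');cv2.imwrite('pics/s3.png',cv2.resize(c['frame'][180:440,170:430],None,fx=2.3,fy=2.3))
E
```

```text
clock: 6.17
eef_pos: [0.5429, -0.119, 0.1733]
eef_rot: [[0.13, 0.992, -0.003], [0.992, -0.13, 0.001], [0.0, -0.003, -1.0]]
force: [-0.5, -0.5, -0.2]
grip_width: 0.022
grasp_force: 49.1
clock: 7.0
eef_pos: [0.4978, -0.2506, 0.0948]
eef_rot: [[0.13, 0.991, -0.001], [0.991, -0.13, 0.001], [0.001, -0.001, -1.0]]
force: [0.2, 0.1, -1.5]
grip_width: 0.022
grasp_force: 49.1
clock: 7.42
eef_pos: [0.4965, -0.2492, 0.0342]
eef_rot: [[0.129, 0.992, -0.004], [0.992, -0.129, 0.003], [0.002, -0.005, -1.0]]
force: [-0.9, -0.1, -0.3]
grip_width: 0.0218
grasp_force: 49.1
```

View pics/s3.png

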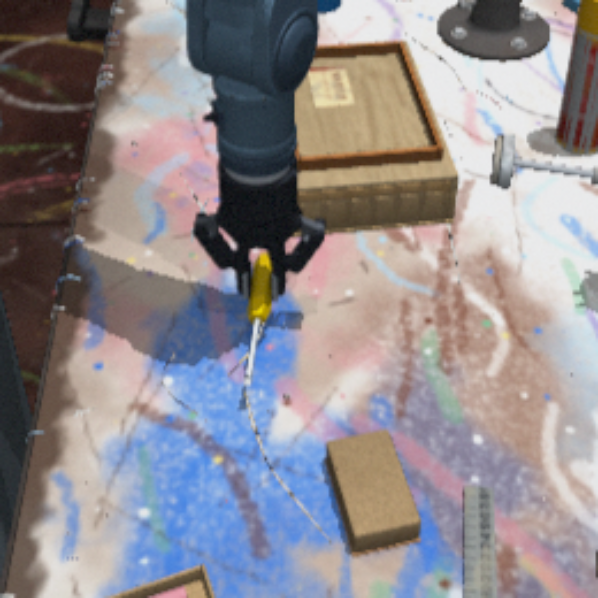

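The driver is still held, with its handle at (260,290) in the crop. It is clear of both the box and the cork block. Now down.

```bash
python3 -m crank '{"rows":[[0,0,-0.3,0,0,0],[0,0,-0.3,0,0,0],[0,0,-0.2,0,0,0],[0,0,0,0,0,0]]}'
python3 -m crank '{"rows":[[0,0,-0.05,0,0,0],[0,0,-0.05,0,0,0],[0,0,0,0,0,0]]}'
```

```text
clock: 7.8
eef_pos: [0.4978, -0.2499, 0.0115]
eef_rot: [[0.129, 0.992, -0.002], [0.992, -0.129, 0.001], [0.001, -0.002, -1.0]]
force: [0.1, 0.2, -1.3]
grip_width: 0.0219
grasp_force: 49.1
clock: 8.05
eef_pos: [0.4989, -0.2506, 0.01]
eef_rot: [[0.129, 0.992, 0.0], [0.992, -0.129, -0.0], [-0.0, 0.0, -1.0]]
force: [0.1, -0.4, -0.8]
grip_width: 0.0216
grasp_force: 49.1
```

```bash
python3 -m crank '{"rows":[[0,0,-0.05,0,0,0],[0,0,-0.04,0,0,0],[0,0,0,0,0,0]]}'
```

```text
clock: 8.3
eef_pos: [0.499, -0.2507, 0.0076]
eef_rot: [[0.129, 0.992, 0.001], [0.992, -0.129, -0.0], [-0.0, 0.001, -1.0]]
force: [-0.5, 0.0, 0.4]
grip_width: 0.0222
grasp_force: 49.2
```

```bash
python3 -m crank '{"rows":[[0,0,0,0,0,0],[0,0,0,0,0,0],[0,0,0,0,0,0],[0,0,0,0,0,0]]}' 42
python3 -m crank '{"rows":[[0,0,0.2,0,0,0],[0,0,0.4,0,0,0],[0,0,0.7,0,0,0],[0,0,0.9,0,0,0],[0,0,0.9,0,0,0],[0,0,0.9,0,0,0],[0,0,0.8,0,0,0],[0,0,0.5,0,0,0],[0,0,0,0,0,0]]}'
```

```text
clock: 8.63
eef_pos: [0.4988, -0.2505, 0.0072]
eef_rot: [[0.129, 0.992, 0.0], [0.992, -0.129, -0.0], [-0.0, 0.0, -1.0]]
force: [0.7, -0.1, 0.3]
grip_width: 0.0416
grasp_force: 0.0
clock: 9.38
eef_pos: [0.501, -0.252, 0.1708]
eef_rot: [[0.129, 0.992, 0.006], [0.992, -0.129, -0.004], [-0.003, 0.007, -1.0]]
force: [0.9, -0.7, -0.2]
grip_width: 0.0421
grasp_force: 0.0
```

```bash
python3 - <<'E'
from h import *
c=read_camera('side');cv2.imwrite('pics/s4.png',cv2.resize(c['frame'][180:440,170:430],None,fx=2.3,fy=2.3))
E
```

```text
(no output)
```

View pics/s4.png

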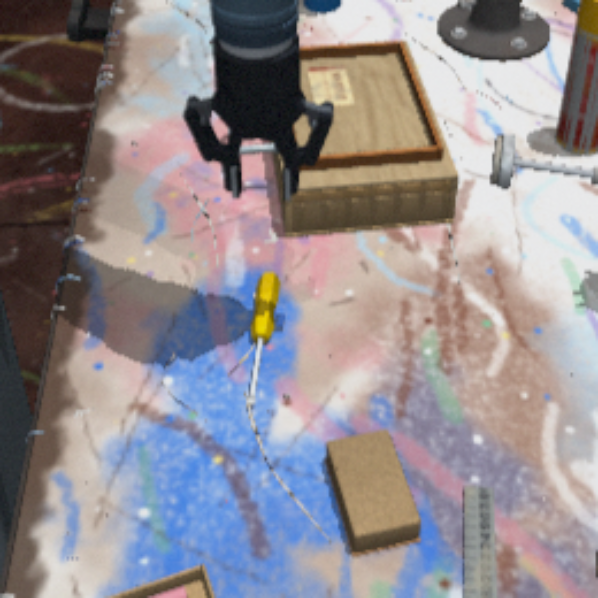

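The driver lies free on the bench, at (265,305) to (250,400) in the crop, between the box and the block. Next is the pull.

```bash
python3 -m crank '{"rows":[[-0.09,0.4,0,0,0,0.8],[-0.09,0.65,0,0,0,0.8],[-0.09,0.65,0,0,0,0.8],[-0.09,0.65,0,0,0,0.8],[-0.09,0.65,0,0,0,0.8],[-0.09,0.65,0,0,0,0.8],[-0.09,0.65,0,0,0,0.8],[-0.09,0.65,0,0,0,0.8],[-0.09,0.65,0,0,0,0.8],[-0.09,0.65,0,0,0,0.8]]}'
python3 -m crank '{"rows":[[-0.09,0.65,0,0,0,0.8],[-0.09,0.65,0,0,0,0.8],[-0.09,0.65,0,0,0,0.8],[-0.06,0.65,0,0,0,0.8],[0,0.2,-0.4,0,0,0],[0,0,-0.8,0,0,0],[0,0,-0.5,0,0,0],[0,0,-0.2,0,0,0],[0,0,0,0,0,0]]}'
python3 - <<'E'
from h import *
c=read_camera('side');cv2.imwrite('pics/s5.png',cv2.resize(c['frame'][150:290,200:400],None,fx=3.5,fy=3.5))
E
```

```text
clock: 10.27
eef_pos: [0.4694, -0.0609, 0.1643]
eef_rot: [[-0.011, 1.0, -0.004], [1.0, 0.011, 0.001], [0.001, -0.004, -1.0]]
force: [-0.2, -0.7, -0.9]
grip_width: 0.0423
grasp_force: 0.0
clock: 11.02
eef_pos: [0.4585, 0.0217, 0.1065]
eef_rot: [[-0.066, 0.998, -0.006], [0.998, 0.066, 0.001], [0.001, -0.006, -1.0]]
force: [-0.2, 0.1, 0.5]
grip_width: 0.042
grasp_force: 0.0
```

View pics/s5.png

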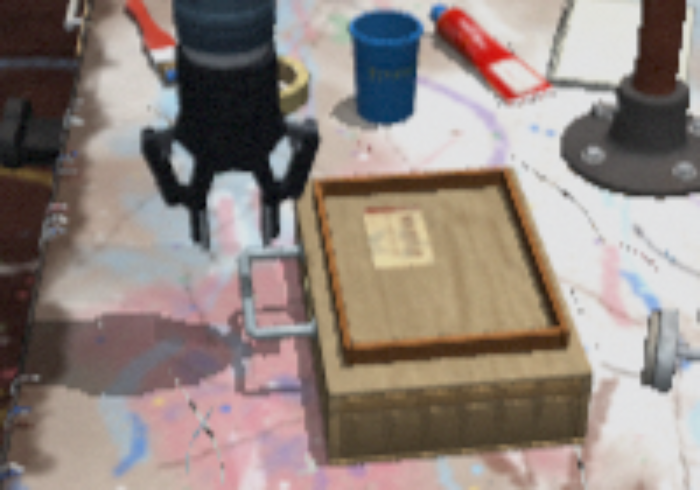

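The tool is above the pull: fingers at (203,245) and (270,240) in the crop, bar mid at (248,292), which fits x about 0.465. I'll shift 6 mm forward and go down.

```bash
python3 -m crank '{"rows":[[0.2,-0.05,0,0,0,0],[0,0,-0.3,0,0,0],[0,0,-0.5,0,0,0],[0,0,-0.5,0,0,0],[0,0,-0.4,0,0,0],[0,0,-0.25,0,0,0],[0,0,-0.13,0,0,0],[0,0,0,0,0,0]]}'
```

```text
clock: 11.73
eef_pos: [0.4676, 0.0194, 0.0463]
eef_rot: [[-0.065, 0.998, -0.001], [0.998, 0.065, 0.0], [0.0, -0.001, -1.0]]
force: [-0.5, 0.9, 0.1]
grip_width: 0.0416
grasp_force: 0.0
```

```bash
python3 -m crank '{"rows":[[0,0,-0.05,0,0,0],[0,0,0,0,0,0],[0,0,0,0,0,0],[0,0,0,0,0,0],[0,0,0,0,0,0],[0,0,0,0,0,0]]}' 2 40
```

```text
clock: 12.23
eef_pos: [0.4651, 0.0192, 0.0455]
eef_rot: [[-0.066, 0.998, -0.004], [0.998, 0.066, -0.001], [-0.001, -0.004, -1.0]]
force: [-6.4, -1.0, 6.1]
grip_width: 0.0086
grasp_force: 39.0
```

```bash
python3 -m crank '{"rows":[[0.02,0,0.1,0,0,0],[0.0,0,0.2,0,0,0],[0.02,0,0.22,0,0,0],[0.02,0.005,0.22,0,0,0],[0.042,0,0.242,0,0,0],[0.042,0.005,0.242,0,0,0],[0.042,0,0.242,0,0,0],[0,0,0,0,0,0]]}'
```

```text
clock: 12.9
eef_pos: [0.4706, 0.0196, 0.09]
eef_rot: [[-0.066, 0.998, -0.005], [0.998, 0.066, -0.001], [-0.0, -0.005, -1.0]]
force: [-8.6, -1.1, -0.7]
grip_width: 0.0083
grasp_force: 39.2
```

```bash
python3 -m crank '{"rows":[[0.04,0.004,0.237,0,0,0],[0.04,0.004,0.237,0,0,0],[0.04,0.004,0.237,0,0,0],[0.083,0.006,0.231,0,0,0],[0.083,0.006,0.231,0,0,0],[0.083,0.006,0.231,0,0,0],[0.103,0.007,0.223,0,0,0],[0.103,0.007,0.223,0,0,0],[0.103,0.007,0.223,0,0,0],[0,0,0,0,0,0]]}'
```

```text
clock: 13.73
eef_pos: [0.4928, 0.0212, 0.1532]
eef_rot: [[-0.066, 0.998, -0.002], [0.998, 0.066, -0.001], [-0.001, -0.002, -1.0]]
force: [-8.6, -1.5, 1.6]
grip_width: 0.0081
grasp_force: 39.2
```

```bash
python3 -m crank '{"rows":[[0.11,0.008,0.213,0,0,0],[0.11,0.008,0.213,0,0,0],[0.11,0.008,0.213,0,0,0],[0.13,0.009,0.202,0,0,0],[0.13,0.009,0.202,0,0,0],[0.13,0.009,0.202,0,0,0],[0.15,0.01,0.189,0,0,0],[0.15,0.01,0.189,0,0,0],[0.15,0.01,0.189,0,0,0],[0,0,0,0,0,0]]}'
python3 - <<'E'
from h import *
c=read_camera('side');cv2.imwrite('pics/s6.png',cv2.resize(c['frame'][100:290,200:400],None,fx=3,fy=3))
E
```

```text
clock: 14.57
eef_pos: [0.5298, 0.0237, 0.2084]
eef_rot: [[-0.066, 0.998, 0.002], [0.998, 0.066, -0.0], [-0.0, 0.002, -1.0]]
force: [-6.3, -0.8, 3.4]
grip_width: 0.0084
grasp_force: 39.3
```

View pics/s6.png

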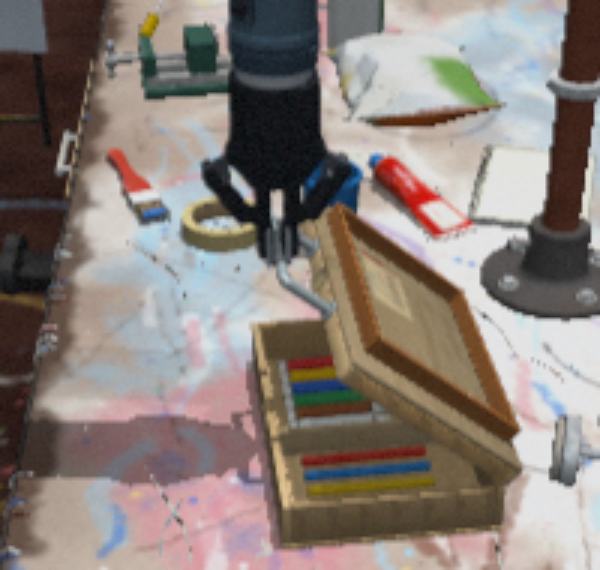

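The lid is up about 40° with the bar firmly between the fingers at (275,240) in the crop. Last 4.5 degrees.

```bash
python3 -m crank '{"rows":[[0.14,0.01,0.17,0,0,0],[0.14,0.01,0.16,0,0,0],[0.15,0.01,0.15,0,0,0],[0,0,0,0,0,0],[0,0,0,0,0,0],[0,0,0,0,0,0],[0,0,0,0,0,0]]}'
python3 - <<'E'
from h import *
s=read_camera('side')
cv2.imwrite('pics/s7.png',cv2.resize(s['frame'][150:290,260:400],None,fx=4.2,fy=4.2,interpolation=cv2.INTER_CUBIC))
o=np.array([.61419,.02959]);th=.0699;ex=np.array([np.cos(th),np.sin(th)]);ey=np.array([-ex[1],ex[0]])
p=np.array(get_obs()['eef_pos'])
for q in(40,43,45,47,50):
    a=np.radians(q);out=[]
    for rx,z,y in((-.202,.023,-.15),(-.202,0,-.15),(-.202,.023,.15),(0,.023,-.15)):
        X=.101+rx*np.cos(a)+z*np.sin(a);Z=.05-rx*np.sin(a)+z*np.cos(a)
        uv=proj(s,list(o+X*ex+y*ey)+[Z]);out.append(np.round((uv-[260,150])*4.2).tolist())
    print(q,out)
h=(o+.101*ex);d=p[:2]-h
print(p,'bar rel',d@ex,p[2]+.0145-.05,get_obs()['force'])
E
```

```text
clock: 15.2
eef_pos: [0.542, 0.0245, 0.2214]
eef_rot: [[-0.066, 0.998, 0.001], [0.998, 0.066, -0.0], [-0.0, 0.001, -1.0]]
force: [-5.7, -1.1, 3.9]
grip_width: 0.008
grasp_force: 39.7
40 [[243.0, 294.0], [217.0, 321.0], [178.0, 56.0], [483.0, 449.0]]
43 [[257.0, 283.0], [229.0, 309.0], [190.0, 46.0], [484.0, 450.0]]
45 [[266.0, 276.0], [238.0, 301.0], [197.0, 40.0], [485.0, 450.0]]
47 [[276.0, 269.0], [246.0, 294.0], [205.0, 34.0], [486.0, 451.0]]
50 [[291.0, 259.0], [260.0, 283.0], [218.0, 25.0], [487.0, 452.0]]
[0.54201222 0.02454056 0.22131671] bar rel -0.1733541917932046 0.18581671330075317 [-5.63782883 -2.11915419  3.73612727]
```

View pics/s7.png

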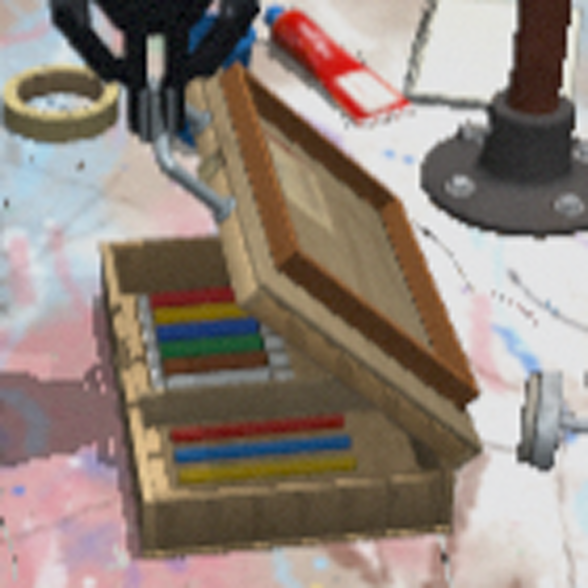

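The near front corner of the lid is at (263,279) in the crop, close to the 45° prediction of (266,276), and arm kinematics give 44.7°. The bar is still held at (150,110). I'll confirm it is still, then hand in.

```bash
python3 -m crank '{"rows":[[0.02,0,0.02,0,0,0],[0,0,0,0,0,0],[0,0,0,0,0,0],[0,0,0,0,0,0],[0,0,0,0,0,0],[0,0,0,0,0,0]]}' && python3 -c "
from station import *
import numpy as np
print(np.abs(get_obs()['qd']).max()); print(hand_in())"
```

```text
clock: 15.75
eef_pos: [0.5426, 0.0246, 0.2219]
eef_rot: [[-0.066, 0.998, 0.001], [0.998, 0.066, -0.0], [-0.0, 0.001, -1.0]]
force: [-6.6, -1.3, 3.7]
grip_width: 0.0084
grasp_force: 39.7
0.002070303271113444
the job is handed in; nothing more can be done
None
```

The job is handed in: the screwdriver lies on the bench to the right of the box, clear of it, and the arm holds the lid still by the pull at about 45° (measured 44–45°), with the tub, block and tape left alone.

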